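Set a lamp-arm blank against the flip stop for sawing

ROBOT

A 7-joint arm with a two-finger parallel gripper is mounted at the origin on the work surface. World frame = base frame: x ahead of the robot, y to its left, z up, the work surface at z = 0. Lengths are in m, angles in rad, forces in N, time in s.
With the tool pointing down it reaches from about 0.35 to 0.9 m from the base axis. Payload 8.1 kg.
Tool frame: the origin (TCP) lies midway between the tips of the shut fingers; the grasp point (between the pads) lies 19 mm behind it; z points along the fingers, y is the line along which they close (so a half turn about z gives the same grasp; the last joint's range is limited). The gripper opens to 92 mm and grips with 3 to 60 N. Pads are 19 mm wide; open, the fingers measure 130 mm over their backs; the gripper's body (75 mm by 190 mm) begins 47 mm behind the grasp point.
Start: joints at [1.044, 0.434, 0.025, 1.573, -0.012, 1.134, -0.075], TCP at [0.257, -0.57, 0.227] pointing down, gripper open.
Joint ranges: [-2.62, 2.62], [-0.44, 2.09], [-1.27, 1.32], [0.08, 2.57], [-1.32, 4.46], [0.12, 2], [-2.74, 2.74]. Speed limits (rad/s): [2.22, 2.22, 3.01, 3.01, 3.14, 3.14, 3.14].

INTERFACE

Orientations are given as a rotation vector (axis times angle).
In Python, from workcell import readout, get_image, ticket, search_frame gives the robot as it stands.
- The arm moves only by the shell command python3 -m crank 'ROWS' [FORCE]. ROWS is a JSON object of lists of equal length, an entry for each row: "travel": the shift along the world's x, y, z in m, a list of three; "twist": the turn, a rotation vector about the world's x, y, z in rad, a list of three; "hand": the finger opening in m, from 0 to 0.0918. In form: {"travel": [[dx, dy, dz], ...], "twist": [[rx, ry, rz], ...], "hand": [hand, ...]}. A call has 1 to 8 rows; each row is the pose to reach, as a shift and turn from the pose commanded when the call began; what a row does not reach only later rows make up. A row lasts 1/8 s, in which the tool goes at most 62.5 mm and 10.7 degrees, less where a joint would pass 70% of its speed; a pose out of reach is approached as far as the arm can. A call with a gripper value outside its range is refused whole. The fingers move at their own pace and stop on an object; FORCE is the grip in N (left out, the last holds). Time passes only in rows, so rows that repeat a pose let the fingers close. It gives the time, the measured TCP pose, the force, the opening and the grip force at its end, in the units of the state.
- readout.sense(): the state, without advancing time (a new reading comes with each control period).
- get_image(name): name is "side" or "top"; returns a dict with "color" (420x560x3 uint8, red, green, blue), "camera_matrix" (3x3 intrinsics, pixels), "origin" and "orientation" of the camera in the world. Camera axes: x right, y down, z forward; pixel columns grow to the right and rows downward; lengths in m; the calibration is good to about 2 mm. A picture is of the moment at which its call begins. There is no depth.
- ticket.hand_in(): hands the job in; it is judged then, once.
Trained networks look in the newest picture that a camera, given by its name, has taken for a name from the list of things; names that differ only in an ending like _2 or _b are one class to them, and where a whole thing is asked for, a point or a joint stands for the part that bears it (a point fixed in the world has none). Each returns a list of dicts, best first, with "confidence" (0 to 1); they miss things now and then, are a little off and sometimes report something else, mostly with a low value. They report only what shows in the picture. A call takes as long as a camera call.
- search_frame(camera, thing): "location" ([column, row] in pixels, amid what is visible of it).
The state is a dict: "time": time; "joint_positions": joint angles; "dq": joint speeds; "joint_torque": joint torques, N m; "tool_pos": TCP position; "orientation": TCP orientation; "contact_force": force on the tool from outside, world axes, zero at the start; "torque": the same for the moment, N m; "grip_width": finger opening in m; "finger_force": force on a finger pad.
Only numpy, scipy, OpenCV 4.12 (cv2) and the standard library are available. Lean on these libraries where they do the work, as an engineer would, in place of code of your own. Each camera call takes 0.05 s, during which the arm holds its last target. There are 200 camera calls.

TASK

Get the loose wooden bar ready for sawing to length: push the raised orange stop on the fence over and down until it rests fully home, and leave the blue one up. Then push the bar, without lifting it, so that it lies flat along the fence with its end right up against the orange stop. Do not disturb the pencil, can, glue bottle or saw, and finish clear of everything.

Things in the scene. Friction and masses are not known exactly. Their poses are not given: they have to be found in the camera images.
- board: Crosscut board fixed to the bench: plywood base, top at z 18 mm, x -120 to 85, y -320 to 320 mm about its origin, which lies on the bench. Dark fence along y: front face (towards the robot) at x 50, back at x 76, top at z 54 mm. Both flip stops sit on the fence's +y half; the saw kerf is at y -20 mm. Yaw within 0.12 rad.
- orange_stop (a joint): Hinge of the ORANGE stop, rad: 0 = fully down (end stop), 1.8 to 2.1 at the start = up and leaning back, 2.15 = limit. Stiff: stays where left, takes about 2 N at 45 mm from the pin. Strip arm 56 mm long from the pin, 20 wide, 8 thick; orange block at its free end points down when down, to the robot when up. Push it over from behind (board +x), then press down.
- orange_pivot (a point): Centre of the orange stop's hinge pin, which lies along the board's y, 68 mm above the bench, 8 mm behind the fence's front face. Down, the arm is level towards the board's -x, its upper face 4 mm above the pin. A fixed bracket 34 mm wide holds it; a clamping knob 12 mm behind the pin rises 8 mm above the pin.
- orange_face (a point): Point on the side of the orange block that faces the bar (-y side); it moves with the stop. Down, it lies 36 mm in front of the pin, 36 mm below it and 8 mm to -y of it, its axes are the board's, and the bar's end comes against it. The block is 16 mm thick along y and clears the base by 4 mm.
- blue_stop (a joint): Hinge of the BLUE flip stop, the same in all but colour; starts up (1.8 to 2.1 rad) and must stay up. It may stand nearer to the bar than the orange one or beyond it; the bar passes under it freely.
- blue_pivot (a point): Centre of the blue stop's hinge pin, as orange_pivot. A raised stop reaches up to 75 mm above its pin and 50 mm in front of it.
- bar: The loose wooden bar (lamp-arm blank), 34 mm (x) by 260 mm (y) by 22 mm high, about 0.11 kg, lying on the base in front of the fence, its middle some 20 to 30 mm off it and up to 0.08 rad askew. Origin at the centre of its underside, its y axis along its length towards the stops.
- bar_end (a point): Centre of the bar's end face nearest the stops (+y end), 11 mm above its underside.
- bar_tail (a point): Centre of the bar's other end face (-y end), where it can be pushed along.
- pencil: Flat red carpenter's pencil, 14 by 150 mm and 8 mm thick (plus a 25 mm look-only point at +y), lying on the base nearer the robot than the bar. Origin at the centre of its underside. Leave alone.
- can: Black tin can, open above, 68 mm across and 105 mm high, standing on the bench beyond the board. Origin at the centre of its underside. Leave alone.
- glue: Yellow glue bottle with a red cap, 56 mm across and 160 mm high, standing on the bench beyond the board. Origin at the centre of its underside. Leave alone.
- saw: Small hand saw, wooden handle, steel blade with brass back, 435 mm long along its y, 20 mm high, lying flat on the bench well beyond the board. Origin on the bench under its middle. Leave alone.

How it is judged:
On the way, in this order (a step that is already met when the one before it is completed fails the run):
1. the orange stop is flipped fully down while the bar's end is still short of it (value of joint orange_stop below 0.06 rad and y of bar_end in the frame of orange_face below -0.006 m), for 0.2 s.
2. the bar's end is pushed against the orange stop (value of joint orange_stop below 0.06 rad and y of bar_end in the frame of orange_face above -0.003 m), for 0.2 s.
At the end, for the whole second after the job is handed in: The orange stop is down (within 0.06 rad of its end stop) and the blue one still up (above 1.7 rad); the bar lies flat on the base, at rest, its end within 3 mm of the orange stop's face and its back within 3 mm of the fence at both ends; pencil, can, glue bottle and saw are where they were (all of step 2 and value of joint blue_stop above 1.7 rad and y of bar_end in the frame of orange_face below 0.003 m and x of bar_end in the frame of board between 0.03 and 0.036 m and x of bar_tail in the frame of board between 0.03 and 0.036 m and z of bar in the frame of board below 0.021 m and angle between bar's own z axis and vertical below 0.05 rad and linear speed of bar below 0.01 m/s); the robot touches nothing.
It fails at once if the bar is lifted off the base or tipped (z of bar in the frame of board above 0.028 m or angle between bar's own z axis and vertical above 0.15 rad).
It fails at once if the blue stop is flipped or knocked forward (value of joint blue_stop below 1.65 rad).
It fails at once if the pencil, can, glue bottle or saw is moved more than 15 mm (distance of any of pencil, can, glue, saw from where it was at the start of the episode above 0.015 m).
It also fails if it takes over 72 s, if anything falls off the work surface, if the arm or the gripper's body presses on something with over 40 N, if the wrist force passes 120 N, or if a joint passes its speed limit or range.

## Working session

There is one attempt and no reset: what is moved stays moved. The work goes in short steps, Python scripts to look and compute and a shell command to move; the robot and the scene stay as the last step left them, time stands still between calls to the robot, and variables do not carry over. Pictures are saved under pics/ and viewed, at most 13 in all, crops included, and the job is handed in when it is done.

```bash
mkdir -p pics
cat > h.py <<'E'
import numpy as np, cv2
from workcell import readout, get_image, ticket, search_frame
from scipy.spatial.transform import Rotation as R
def rot(o):
    o=np.array(o,float); 
    return o if o.shape==(3,3) else R.from_rotvec(o).as_matrix()
def unproj(im,px,z):
    "world point on plane z seen at pixel px"
    d=rot(im["orientation"])@np.linalg.solve(np.array(im["camera_matrix"]),[px[0],px[1],1.]); o=np.array(im["origin"])
    return o+d*(z-o[2])/d[2]
def proj(im,p):
    c=np.array(im["camera_matrix"])@(rot(im["orientation"]).T@(np.array(p)-np.array(im["origin"]))); return c[:2]/c[2]
E
python3 - <<'E'
from h import *
for c in ("top","side"):
    im=get_image(c); cv2.imwrite(f"pics/{c}0.png",im["color"][:,:,::-1])
    print(c,np.round(im["origin"],3),np.round(im["orientation"],3).tolist(),im["camera_matrix"])
    for t,z in dict(board=.018,orange_stop=.1,orange_pivot=.068,orange_face=.1,blue_stop=.1,blue_pivot=.068,bar=.04,bar_end=.029,bar_tail=.029,pencil=.026,can=.05,glue=.08,saw=.01).items():
        for r in search_frame(c,t)[:2]: print(t,np.round(r["location"],1),round(r["confidence"],2),np.round(unproj(im,r["location"],z),3))
s=readout.sense(); print(s)
E
```

```text
top [ 0.405 -0.024  1.153] [-2.098, 2.161, -0.161] [[473.00136394   0.         281.66457199]
 [  0.         473.00136394 211.36492903]
 [  0.           0.           1.        ]]
board [273.  283.9] 0.89 [0.42  0.015 0.018]
board [326.8 268.3] 0.52 [ 0.453 -0.114  0.018]
orange_stop [225.7 250.4] 0.83 [0.496 0.115 0.1  ]
orange_pivot [231.6 247.6] 0.69 [0.504 0.106 0.068]
orange_face [227.7 248.7] 0.7 [0.499 0.111 0.1  ]
blue_stop [170.4 248.8] 0.75 [0.503 0.239 0.1  ]
blue_pivot [171.2 250.1] 0.82 [0.503 0.245 0.068]
blue_pivot [233.3 316. ] 0.37 [0.351 0.104 0.068]
bar [323.9 269.9] 0.91 [ 0.448 -0.106  0.04 ]
bar_end [322.1 266.2] 0.76 [ 0.458 -0.103  0.029]
bar_tail [326.  263.8] 0.63 [ 0.463 -0.112  0.029]
bar_tail [239.2 317.5] 0.24 [0.345 0.095 0.029]
pencil [239.6 317.4] 0.78 [0.345 0.094 0.026]
can [158.7 161.5] 0.66 [0.72  0.282 0.05 ]
glue [389.5 152.4] 0.91 [ 0.715 -0.268  0.08 ]
glue [323.1 266.4] 0.41 [ 0.455 -0.101  0.08 ]
saw [298.  131.1] 0.74 [ 0.799 -0.058  0.01 ]
side [0.333 0.462 0.613] [-0.616, 2.686, -1.088] [[433.49998606   0.         288.81619001]
 [  0.      
[... 878 characters left out ...]
[ 1.04438148,  0.43445347,  0.02497797,  1.57320475, -0.01159468,
        1.13401071, -0.07513236]), 'dq': array([-3.01708912e-04, -1.17941739e-04,  5.63390792e-05, -2.34067438e-03,
        8.05439753e-05, -9.30025067e-04,  9.23158381e-04]), 'joint_torque': array([-5.52621441e-04, -6.67662263e+01,  9.83624943e-01, -3.14802754e+01,
       -6.07720949e-02,  3.28845426e-02,  1.71685360e-04]), 'tool_pos': array([ 0.25701422, -0.56971821,  0.22676867]), 'orientation': array([3.07128530e+00, 6.60595415e-01, 2.10548105e-05]), 'contact_force': array([-0.15732757,  0.070416  , -0.22752647]), 'torque': array([0.01046233, 0.02207786, 0.04815351]), 'finger_force': 0.0, 'grip_width': 0.09144789072704952}
```

```bash
ls pics
```

```text
side0.png
top0.png
```

View pics/top0.png

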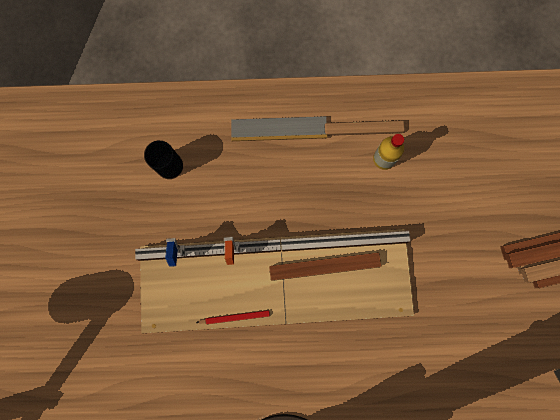

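View pics/side0.png

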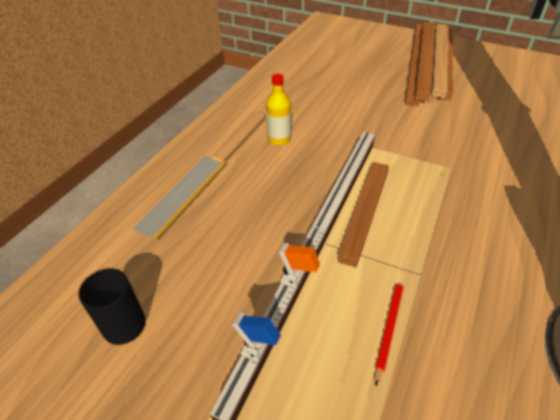

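The top view shows orange at (228,250), blue beyond it at (171,253), and the bar from (271,272) to (385,256). The pencil is at (240,317), and the can, glue and saw are behind the board. The side view agrees. I'll enlarge the board for edge positions.

Run:
```python
from h import *
a=cv2.imread("pics/top0.png")[220:345,125:435]; cv2.imwrite("pics/tc.png",cv2.resize(a,None,fx=2.58,fy=2.58,interpolation=cv2.INTER_CUBIC))
a=cv2.imread("pics/side0.png")[125:415,210:460]; cv2.imwrite("pics/sc.png",cv2.resize(a,None,fx=2.06,fy=2.06,interpolation=cv2.INTER_CUBIC))
```

```text
(no output)
```

View pics/tc.png

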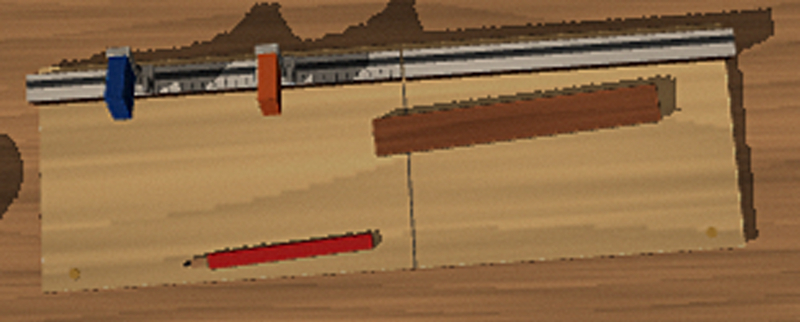

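View pics/sc.png

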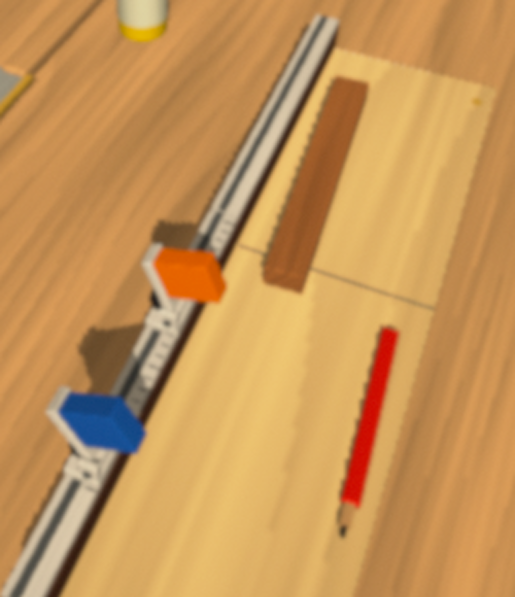

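Run:
```python
from h import *
from scipy.optimize import least_squares
im=get_image("top")
c=lambda u,v:(u/2.58+125-.3,v/2.58+220-.3)
P=[((43,292),(-.12,.32,.018)),((745,246),(-.12,-.32,.018)),((735,57),(.05,-.32,.054)),((28,103),(.05,.32,.054)),((735,30),(.076,-.32,.054)),((28,76),(.076,.32,.054)),((413,268),(-.12,-.02,.018)),((403,45),(.076,-.02,.054))]
W=lambda b,p:np.array([b[0]+np.cos(b[2])*p[0]-np.sin(b[2])*p[1],b[1]+np.sin(b[2])*p[0]+np.cos(b[2])*p[1],p[2]])
f=lambda b:np.concatenate([proj(im,W(b,p))-c(*q) for q,p in P])
r=least_squares(f,[.43,0,0],loss="soft_l1"); b=r.x; print("board",b.round(4),f(b).round(1).reshape(-1,2).tolist())
def inv(p): 
    d=np.array(p[:2])-b[:2]; return np.array([[np.cos(b[2]),np.sin(b[2])],[-np.sin(b[2]),np.cos(b[2])]])@d
for q in [(373,119),(658,83),(661,117),(376,156)]:
    w=unproj(im,c(*q),.04); print("bar",w.round(3),inv(w).round(4))
for n,q,z in [("or base L",(257,60),.1),("pencil R",(379,240),.022),("pencil tip",(185,263),.022)]:
    w=unproj(im,c(*q),z); print(n,w.round(3),inv(w).round(4))
# stops: pivot x .058; block front lower edge etc. Candidate stop at y0,theta -> project
cs=get_image("side")
def arm(y0,th,s,h,dy):  # along arm s from pin, h normal (upper face +), 
    return (.058-s*np.cos(th)+h*np.sin(th), y0+dy, .068+s*np.sin(th)+h*np.cos(th))
cc=lambda u,v:(u/2.06+210-.3,v/2.06+125-.3)
# tip of arm top end edge: top view (257..278,46) ; block front lower
for nm,t,s in [("or",[(257,47),(278,45)],(148,247)),("bl",[(107,48),(131,47)],(0,0))]:
    for z in (.115,.12,.125,.13): print(nm,z,[inv(unproj(im,c(*q),z)).round(4).tolist() for q in t])
np.save("b.npy",b)
for t in("orange_face","blue_pivot"):print(t,[ (np.round(x["location"],1),x["confidence"]) for x in search_frame("side",t)[:1]])
for y0 in(.10,.11,.12):
  for th in(1.8,1.95,2.1):
    print(y0,th,[ (proj(i,W(b,arm(y0,th,56,0,0) if 0 else arm(y0,th,.056,.004,d)))).round(1).tolist() for i in (im,cs) for d in(.01,-.01)])
print("observed top",c(257,47),c(278,45),"side",cc(148,247))
```

```text
board [0.4461 0.0108 0.0347] [[-0.2, 0.1], [0.6, 0.5], [0.5, -0.2], [-0.2, -0.2], [-0.7, -0.8], [-0.4, -0.9], [1.2, 0.2], [-0.5, 1.7]]
bar [0.462 0.022 0.04 ] [0.0159 0.0101]
bar [ 0.487 -0.238  0.04 ] [ 0.0318 -0.2503]
bar [ 0.456 -0.239  0.04 ] [ 0.0011 -0.25  ]
bar [0.428 0.02  0.04 ] [-0.0174  0.0094]
or base L [0.512 0.118 0.1  ] [0.07   0.1052]
pencil R [0.353 0.019 0.022] [-0.0925  0.0118]
pencil tip [0.338 0.196 0.022] [-0.1019  0.1887]
or 0.115 [[0.0795, 0.1028], [0.0801, 0.0847]]
or 0.12 [[0.0789, 0.1021], [0.0795, 0.0841]]
or 0.125 [[0.0784, 0.1014], [0.0789, 0.0836]]
or 0.13 [[0.0778, 0.1008], [0.0783, 0.083]]
bl 0.115 [[0.087, 0.2314], [0.0865, 0.2108]]
bl 0.12 [[0.0864, 0.2301], [0.0859, 0.2096]]
bl 0.125 [[0.0858, 0.2288], [0.0853, 0.2084]]
bl 0.13 [[0.0852, 0.2276], [0.0847, 0.2072]]
orange_face [(array([299.4, 260.1]), 0.81)]
blue_pivot [(array([255.3, 333.6]), 0.65)]
0.1 1.8 [[220.7, 240.0], [229.8, 239.4], [280.5, 256.3], [286.2, 246.4]]
0.1 1.95 [[220.8, 236.6], [229.8, 236.1], [275.6, 255.9], [281.4, 246.1]]
0.1 2.1 [[220.9, 233.6], [229.9, 233.0], [271.1, 256.1], [277.0, 246.4]]
0.11 1.8 [[216.2, 240.3], [225.3, 239.7], [277.5, 261.4], [283.4, 251.3]]
0.11 1.95 [[216.2, 236.9], [225.3, 236.3], [272.6, 261.0], [278.5, 251.0]]
0.11 2.1 [[216.4, 233.9], [225.4, 233.3], [268.1, 261.2], [274.1, 251.2]]
0.12 1.8 [[211.6, 240.6], [220.7, 240.0], [274.5, 266.6], [280.5, 256.3]]
0.12 1.95 [[211.7, 237.2], [220.8, 236.6], [269.5, 266.2], [275.6, 255.9]]
0.12 2.1 [[211.9, 234.2], [220.9, 233.6], [265.1, 266.3], [271.1, 256.1]]
observed top (224.31240310077519, 237.9170542635659) (232.4519379844961, 237.14186046511628) side (281.54466019417475, 244.60291262135922)
```

```bash
python3 -m crank '{"travel":[[0.022,0.048,0],[0.044,0.096,0],[0.066,0.144,0],[0.088,0.192,0],[0.110,0.240,0],[0.132,0.288,0],[0.154,0.336,0],[0.176,0.384,0]],"twist":[[0,0,-0.05],[0,0,-0.1],[0,0,-0.15],[0,0,-0.2],[0,0,-0.25],[0,0,-0.3],[0,0,-0.35],[0,0,-0.39]],"hand":[0,0,0,0,0,0,0,0]}' 20
python3 -m crank '{"travel":[[0.022,0.048,0],[0.044,0.096,0],[0.066,0.144,0],[0.088,0.192,0],[0.110,0.240,0],[0.135,0.293,0],[0.135,0.293,0],[0.135,0.293,0]],"twist":[[0,0,0],[0,0,0],[0,0,0],[0,0,0],[0,0,0],[0,0,0],[0,0,0],[0,0,0]],"hand":[0,0,0,0,0,0,0,0]}'
python3 -c "
from h import *
s=readout.sense();print(rot(s['orientation']).round(3),s['joint_positions'].round(2))"
```

```text
time: 2.6
tool_pos: [0.4336, -0.1842, 0.2271]
orientation: [3.141, 0.05, 0.001]
contact_force: [0.9, -0.5, -0.7]
grip_width: 0.0165
finger_force: 0.0
time: 3.6
tool_pos: [0.5678, 0.1068, 0.2264]
orientation: [3.14, 0.053, -0.001]
contact_force: [-0.8, -0.3, 0.6]
grip_width: 0.0004
finger_force: 0.0
[[ 0.999  0.034 -0.001]
 [ 0.034 -0.999 -0.001]
 [-0.001  0.001 -1.   ]] [-0.08  0.38 -0.27  1.67  0.11  1.11 -1.92]
```

```bash
python3 -m crank '{"travel":[[0,0,-0.04],[0,0,-0.08],[0,0,-0.115],[0,0,-0.128],[-0.010,0,-0.128],[-0.020,-0.001,-0.128],[-0.020,-0.001,-0.128],[-0.020,-0.001,-0.128]],"twist":[[0,0,0],[0,0,0],[0,0,0],[0,0,0],[0,0,0],[0,0,0],[0,0,0],[0,0,0]],"hand":[0,0,0,0,0,0,0,0]}'
python3 - <<'E'
from h import *
im=get_image("side"); a=im["color"][100:400,150:450,::-1]; cv2.imwrite("pics/s1.png",cv2.resize(a,None,fx=2,fy=2))
E
```

```text
time: 4.6
tool_pos: [0.5486, 0.1064, 0.0997]
orientation: [-3.141, -0.053, -0.003]
contact_force: [-0.2, -0.3, -0.0]
grip_width: 0.0007
finger_force: 0.0
```

View pics/s1.png

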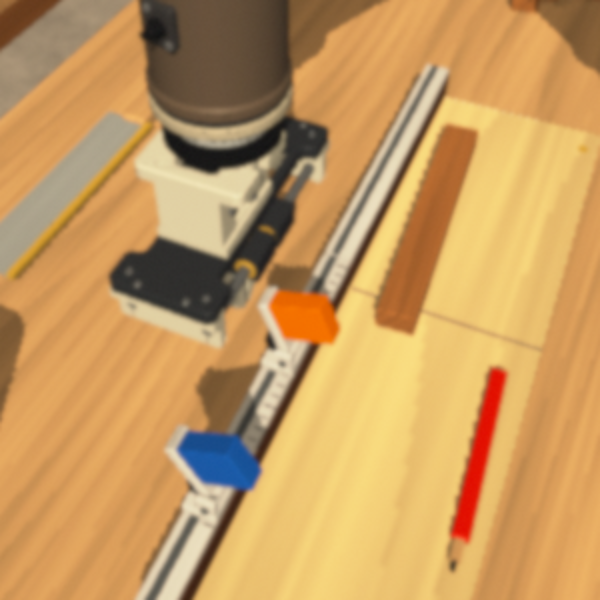

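The shut fingers stand behind the orange stop (at about (240,290) in the crop) and clear of the blue one (215,455). Next I push it over.

```bash
python3 -m crank '{"travel":[[-0.010,0,0],[-0.020,-0.001,0],[-0.030,-0.001,0],[-0.040,-0.001,0],[-0.050,-0.002,0],[-0.060,-0.002,0],[-0.070,-0.002,0],[-0.076,-0.003,0]],"twist":[[0,0,0],[0,0,0],[0,0,0],[0,0,0],[0,0,0],[0,0,0],[0,0,0],[0,0,0]],"hand":[0,0,0,0,0,0,0,0]}'
python3 - <<'E'
from h import *
im=get_image("side"); a=im["color"][100:400,150:450,::-1]; cv2.imwrite("pics/s2.png",cv2.resize(a,None,fx=2,fy=2))
E
```

```text
time: 5.65
tool_pos: [0.4711, 0.1033, 0.0987]
orientation: [3.141, 0.054, -0.001]
contact_force: [-0.1, -0.3, -0.4]
grip_width: 0.0003
finger_force: 0.4
```

View pics/s2.png

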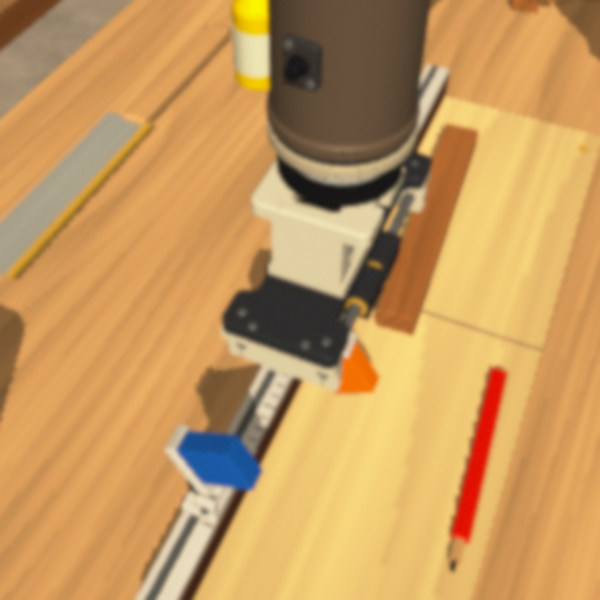

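The orange stop now leans forward (360,370) and blue is untouched at (215,455). Pressing down.

```bash
python3 -m crank '{"travel":[[-0.006,0,-0.003],[-0.010,0,-0.009],[-0.010,0,-0.015],[-0.010,0,-0.021],[-0.010,0,-0.026],[-0.010,0,-0.028],[-0.010,0,-0.030],[-0.010,0,-0.030]],"twist":[[0,0,0],[0,0,0],[0,0,0],[0,0,0],[0,0,0],[0,0,0],[0,0,0],[0,0,0]],"hand":[0,0,0,0,0,0,0,0]}'
```

```text
time: 6.7
tool_pos: [0.4619, 0.1033, 0.0714]
orientation: [3.14, 0.053, 0.001]
contact_force: [-15.4, -5.1, 51.3]
grip_width: 0.0006
finger_force: 25.5
```

Solid reaction (51 N) at z 71 mm, so the stop is home. I'll retract, move in front of the bar with the fingers open, and check the picture.

```bash
python3 -m crank '{"travel":[[0,0,0.04],[0,0,0.09],[-0.020,-0.045,0.09],[-0.040,-0.100,0.09],[-0.061,-0.155,0.09],[-0.061,-0.214,0.09],[-0.061,-0.214,0.09],[-0.061,-0.214,0.09]],"twist":[[0,0,0],[0,0,0],[0,0,0],[0,0,0],[0,0,0],[0,0,0],[0,0,0],[0,0,0]],"hand":[0,0,0.09,0.09,0.09,0.09,0.09,0.09]}'
python3 - <<'E'
from h import *
im=get_image("side"); a=im["color"][100:400,150:450,::-1]; cv2.imwrite("pics/s3.png",cv2.resize(a,None,fx=2,fy=2))
E
```

```text
time: 7.7
tool_pos: [0.4011, -0.1104, 0.1586]
orientation: [-3.141, -0.052, 0.0]
contact_force: [-0.1, 0.7, 0.1]
grip_width: 0.0558
finger_force: 0.0
```

View pics/s3.png

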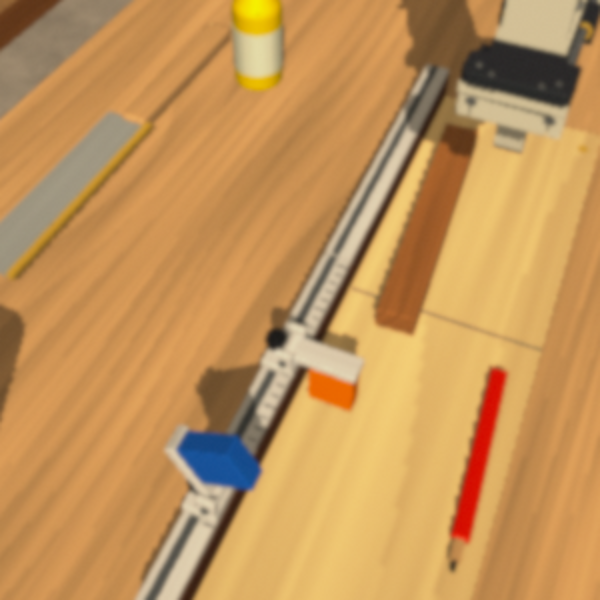

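Orange is down (330,375), blue up, bar unmoved. Lower in front of the bar and push it towards the fence.

```bash
python3 -m crank '{"travel":[[0,0,-0.05],[0,0,-0.10],[0,0,-0.125],[0,0,-0.131],[0.006,0,-0.131],[0.012,0,-0.131],[0.018,0.001,-0.131],[0.022,0.001,-0.131]],"twist":[[0,0,0],[0,0,0],[0,0,0],[0,0,0],[0,0,0],[0,0,0],[0,0,0],[0,0,0]],"hand":[0.09,0.09,0.09,0.09,0.09,0.09,0.09,0.09]}'
python3 -m crank '{"travel":[[0.003,0,0],[0.006,0,0],[0.009,0,0],[0.012,0,0],[0.015,0,0],[0.018,0.001,0],[0.021,0.001,0],[0.024,0.001,0]],"twist":[[0,0,0],[0,0,0],[0,0,0],[0,0,0],[0,0,0],[0,0,0],[0,0,0],[0,0,0]],"hand":[0.09,0.09,0.09,0.09,0.09,0.09,0.09,0.09]}'
```

```text
time: 8.75
tool_pos: [0.424, -0.1097, 0.0283]
orientation: [3.141, 0.053, 0.002]
contact_force: [-0.7, 0.3, 0.3]
grip_width: 0.0901
finger_force: 0.0
time: 9.75
tool_pos: [0.4472, -0.1087, 0.0277]
orientation: [3.141, 0.053, -0.0]
contact_force: [-0.9, -0.4, 0.1]
grip_width: 0.0899
finger_force: 0.3
```

```bash
python3 -m crank '{"travel":[[0.002,0,0],[0.004,0,0],[0.006,0,0],[0.007,0,0],[0.008,0,0],[0.009,0,0],[0.010,0,0],[0.010,0,0]],"twist":[[0,0,0],[0,0,0],[0,0,0],[0,0,0],[0,0,0],[0,0,0],[0,0,0],[0,0,0]],"hand":[0.09,0.09,0.09,0.09,0.09,0.09,0.09,0.09]}'
```

```text
time: 10.75
tool_pos: [0.4559, -0.1088, 0.0276]
orientation: [3.141, 0.053, -0.003]
contact_force: [-4.4, -0.6, 4.0]
grip_width: 0.0897
finger_force: 2.6
```

```bash
python3 -m crank '{"travel":[[0.001,0,0],[0.002,0,0],[0.003,0,0],[0.003,0,0]],"twist":[[0,0,0],[0,0,0],[0,0,0],[0,0,0]],"hand":[0.09,0.09,0.09,0.09]}'
```

```text
time: 11.25
tool_pos: [0.4559, -0.1088, 0.0271]
orientation: [-3.141, -0.054, 0.011]
contact_force: [-12.0, -0.1, 9.3]
grip_width: 0.09
finger_force: 6.3
```

Firm contact with the fence. Back off, lift, and go behind the tail.

```bash
python3 -m crank '{"travel":[[-0.010,0,0],[-0.030,0,0],[-0.030,0,0.05],[-0.030,0,0.10],[-0.020,-0.05,0.10],[0.010,-0.10,0.10],[0.030,-0.15,0.10],[0.030,-0.173,0.10]],"twist":[[0,0,0],[0,0,0],[0,0,0],[0,0,0],[0,0,0],[0,0,0],[0,0,0],[0,0,0]],"hand":[0.09,0.09,0.09,0.09,0,0,0,0]}'
python3 - <<'E'
from h import *
im=get_image("side");it=get_image("top")
a=im["color"][100:250,260:460,::-1]; b=it["color"][220:345,230:430,::-1]
cv2.imwrite("pics/s4.png",np.vstack([cv2.resize(a,None,fx=2.2,fy=2.2),cv2.resize(b,None,fx=2.2,fy=2.2)])[:600])
E
```

```text
time: 12.25
tool_pos: [0.4916, -0.2852, 0.1279]
orientation: [3.139, 0.049, 0.004]
contact_force: [-0.3, -0.0, -0.1]
grip_width: 0.0542
finger_force: 0.0
```

View pics/s4.png

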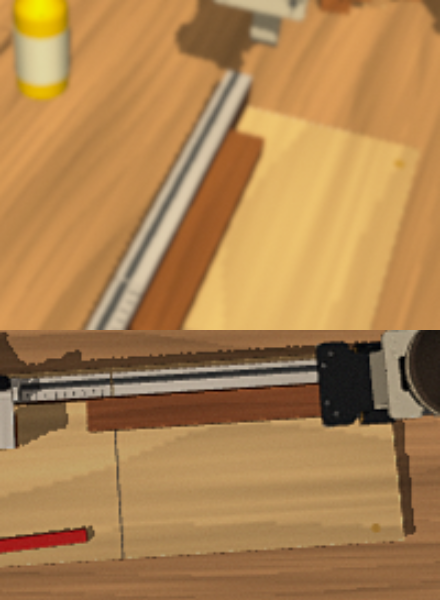

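The bar lies flush along the fence, with its end at about (87,416) in the composite. Shut the fingers, lower behind the tail, and push along +y.

```bash
python3 -m crank '{"travel":[[-0.003,0,0],[-0.003,0,0],[-0.003,0,0],[-0.003,0,-0.03],[-0.003,0,-0.07],[-0.003,0,-0.095],[-0.003,0,-0.099],[-0.003,0,-0.099]],"twist":[[0,0,0],[0,0,0],[0,0,0],[0,0,0],[0,0,0],[0,0,0],[0,0,0],[0,0,0]],"hand":[0,0,0,0,0,0,0,0]}'
python3 -m crank '{"travel":[[0,0.005,0],[0,0.010,0],[0,0.015,0],[0,0.020,0],[-0.001,0.025,0],[-0.001,0.030,0],[-0.001,0.035,0],[-0.001,0.040,0]],"twist":[[0,0,0],[0,0,0],[0,0,0],[0,0,0],[0,0,0],[0,0,0],[0,0,0],[0,0,0]],"hand":[0,0,0,0,0,0,0,0]}'
python3 - <<'E'
from h import *
it=get_image("top"); cv2.imwrite("pics/t5.png",cv2.resize(it["color"][220:345,125:435,::-1],None,fx=2.58,fy=2.58,interpolation=cv2.INTER_CUBIC))
E
```

```text
time: 13.35
tool_pos: [0.4875, -0.2816, 0.0293]
orientation: [3.141, 0.054, 0.001]
contact_force: [0.4, -0.2, 0.5]
grip_width: 0.0002
finger_force: 0.0
time: 14.35
tool_pos: [0.4857, -0.2419, 0.0287]
orientation: [3.141, 0.052, -0.001]
contact_force: [-1.6, -2.5, 0.3]
grip_width: 0.0003
finger_force: 1.3
```

View pics/t5.png

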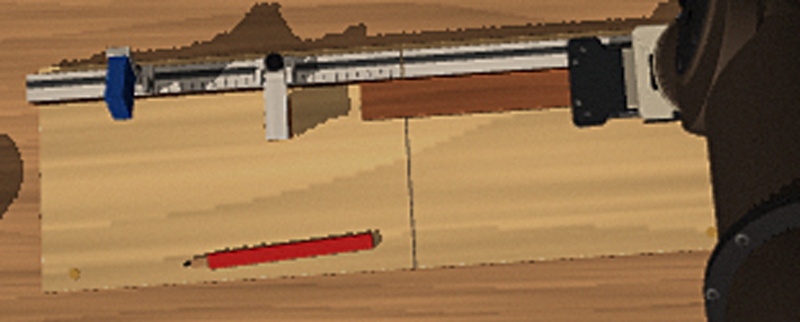

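The bar's end is at u≈361 and the orange stop's side at u≈290, so about 63 mm remain. The bar is still along the fence.

```bash
python3 -m crank '{"travel":[[0,0.007,0],[0,0.014,0],[-0.001,0.021,0],[-0.001,0.028,0],[-0.001,0.035,0],[-0.001,0.042,0],[-0.002,0.048,0],[-0.002,0.052,0]],"twist":[[0,0,0],[0,0,0],[0,0,0],[0,0,0],[0,0,0],[0,0,0],[0,0,0],[0,0,0]],"hand":[0,0,0,0,0,0,0,0]}'
python3 -m crank '{"travel":[[0,0.002,0],[0,0.004,0],[0,0.006,0],[0,0.007,0],[0,0.008,0],[0,0.009,0],[0,0.009,0]],"twist":[[0,0,0],[0,0,0],[0,0,0],[0,0,0],[0,0,0],[0,0,0],[0,0,0]],"hand":[0,0,0,0,0,0,0]}'
```

```text
time: 15.4
tool_pos: [0.484, -0.1891, 0.0287]
orientation: [-3.141, -0.054, 0.0]
contact_force: [-2.7, -3.1, 2.2]
grip_width: 0.0001
finger_force: 1.7
time: 16.27
tool_pos: [0.4837, -0.1809, 0.0287]
orientation: [3.141, 0.053, -0.001]
contact_force: [-3.3, -4.0, 2.5]
grip_width: 0.0001
finger_force: 2.1
```

```bash
python3 -m crank '{"travel":[[0,0.001,0],[0,0.002,0],[0,0.003,0],[0,0.003,0]],"twist":[[0,0,0],[0,0,0],[0,0,0],[0,0,0]],"hand":[0,0,0,0]}'
```

```text
time: 16.77
tool_pos: [0.4836, -0.1779, 0.0287]
orientation: [3.141, 0.053, -0.001]
contact_force: [-4.1, -3.9, 2.8]
grip_width: 0.0004
finger_force: 2.3
```

```bash
python3 -m crank '{"travel":[[0,0.001,0],[0,0.002,0],[0,0.003,0],[0,0.003,0]],"twist":[[0,0,0],[0,0,0],[0,0,0],[0,0,0]],"hand":[0,0,0,0]}'
python3 - <<'E'
from h import *
it=get_image("top"); s=get_image("side")
a=cv2.resize(it["color"][225:290,215:395,::-1],None,fx=4,fy=4,interpolation=cv2.INTER_CUBIC)
b=cv2.resize(s["color"][200:310,270:400,::-1],None,fx=3,fy=3,interpolation=cv2.INTER_CUBIC)
c=np.zeros((600,720,3),np.uint8); c[:260]=a; c[260:590,:390]=b; cv2.imwrite("pics/t6.png",c)
E
```

```text
time: 17.27
tool_pos: [0.4835, -0.1761, 0.0287]
orientation: [3.14, 0.051, -0.001]
contact_force: [-3.9, -8.5, 2.3]
grip_width: 0.0006
finger_force: 3.5
```

View pics/t6.png

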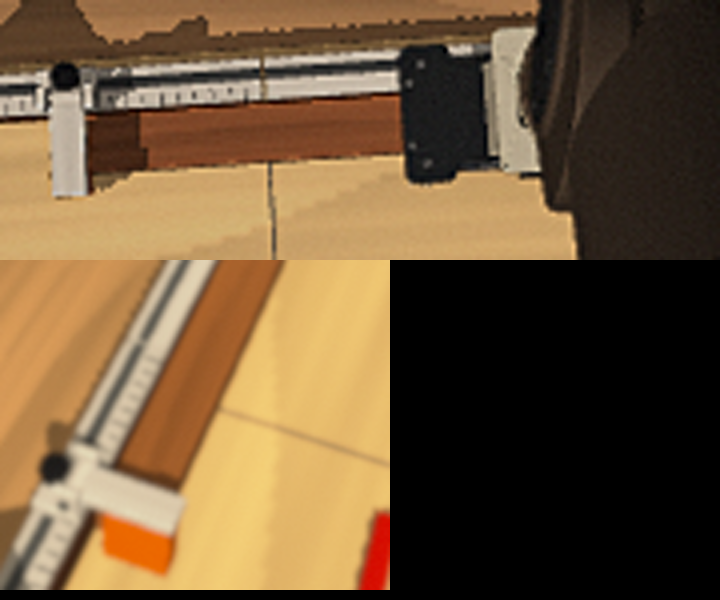

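The end touches the orange stop in both views (top (88,140), side (150,480)), and the force rose from 4 to 8.5 N. Press slightly, back off, then give a gentle squaring push against the fence.

```bash
python3 -m crank '{"travel":[[0,0.001,0],[0,0.0015,0],[0,-0.015,0],[0.001,-0.035,0],[0.001,-0.035,0.05],[0.001,-0.035,0.10],[-0.020,-0.02,0.10],[-0.060,0.02,0.10]],"twist":[[0,0,0],[0,0,0],[0,0,0],[0,0,0],[0,0,0],[0,0,0],[0,0,0],[0,0,0]],"hand":[0,0,0,0,0,0,0,0]}'
python3 -m crank '{"travel":[[-0.023,0.05,0],[-0.023,0.106,0],[-0.023,0.106,0],[-0.023,0.106,-0.04],[-0.023,0.106,-0.08],[-0.023,0.106,-0.098],[-0.023,0.106,-0.098],[-0.023,0.106,-0.098]],"twist":[[0,0,0],[0,0,0],[0,0,0],[0,0,0],[0,0,0],[0,0,0],[0,0,0],[0,0,0]],"hand":[0.09,0.09,0.09,0.09,0.09,0.09,0.09,0.09]}'
```

```text
time: 18.38
tool_pos: [0.4255, -0.1561, 0.1296]
orientation: [3.14, 0.049, 0.006]
contact_force: [0.2, 0.5, -0.5]
grip_width: 0.0012
finger_force: 0.0
time: 19.38
tool_pos: [0.4017, -0.0494, 0.0313]
orientation: [3.141, 0.052, 0.001]
contact_force: [-1.0, 0.1, 0.2]
grip_width: 0.0755
finger_force: 0.0
```

```bash
python3 -m crank '{"travel":[[0.010,0,0],[0.020,0,0],[0.030,0,0],[0.040,0,0],[0.046,0,0],[0.049,0,0],[0.051,0,0],[0.051,0,0]],"twist":[[0,0,0],[0,0,0],[0,0,0],[0,0,0],[0,0,0],[0,0,0],[0,0,0],[0,0,0]],"hand":[0.09,0.09,0.09,0.09,0.09,0.09,0.09,0.09]}'
python3 -m crank '{"travel":[[0.001,0,0],[0.002,0,0],[0.003,0,0],[0.003,0,0]],"twist":[[0,0,0],[0,0,0],[0,0,0],[0,0,0]],"hand":[0.09,0.09,0.09,0.09]}'
```

```text
time: 20.38
tool_pos: [0.4519, -0.0487, 0.0307]
orientation: [3.141, 0.053, -0.0]
contact_force: [0.1, -1.1, 0.3]
grip_width: 0.0902
finger_force: 0.0
time: 20.88
tool_pos: [0.4537, -0.0488, 0.0305]
orientation: [3.141, 0.054, -0.004]
contact_force: [-5.4, 0.2, 2.9]
grip_width: 0.0902
finger_force: 2.7
```

Contact came where expected, so the bar is flush. Retreat and check.

```bash
python3 -m crank '{"travel":[[0.001,0,0],[0.001,0,0],[-0.015,0,0],[-0.040,0,0],[-0.040,0,0.05],[-0.050,-0.02,0.10],[-0.060,-0.06,0.14],[-0.070,-0.11,0.16]],"twist":[[0,0,0],[0,0,0],[0,0,0],[0,0,0],[0,0,0],[0,0,0],[0,0,0],[0,0,0]],"hand":[0.09,0.09,0.09,0.09,0.09,0.09,0.09,0.09]}'
python3 -m crank '{"travel":[[-0.01,-0.05,0],[-0.02,-0.10,0.01],[-0.03,-0.15,0.02],[-0.04,-0.20,0.02],[-0.05,-0.25,0.02],[-0.06,-0.30,0.02],[-0.06,-0.30,0.02],[-0.06,-0.30,0.02]],"twist":[[0,0,0],[0,0,0],[0,0,0],[0,0,0],[0,0,0],[0,0,0],[0,0,0],[0,0,0]],"hand":[0.09,0.09,0.09,0.09,0.09,0.09,0.09,0.09]}'
python3 - <<'E'
from h import *
it=get_image("top"); s=get_image("side")
a=cv2.resize(it["color"][225:340,130:400,::-1],None,fx=2.9,fy=2.9,interpolation=cv2.INTER_CUBIC)[:330,:780]
b=cv2.resize(s["color"][140:350,230:420,::-1],None,fx=1.28,fy=1.28,interpolation=cv2.INTER_CUBIC)
c=np.zeros((600,780,3),np.uint8); c[:a.shape[0],:a.shape[1]]=a; c[330:330+b.shape[0],:b.shape[1]]=b; cv2.imwrite("pics/t7.png",c)
for t in ("pencil","can","glue","saw"): print(t,[np.round(r["location"],1) for r in search_frame("top",t)[:1]])
E
```

```text
time: 21.88
tool_pos: [0.3856, -0.1595, 0.1932]
orientation: [3.14, 0.056, 0.008]
contact_force: [1.1, -0.5, -0.6]
grip_width: 0.0902
finger_force: 0.0
time: 22.88
tool_pos: [0.325, -0.4579, 0.2104]
orientation: [-3.141, -0.053, -0.0]
contact_force: [0.0, 0.3, -0.5]
grip_width: 0.0899
finger_force: 0.0
pencil [array([235.6, 319.4])]
can [array([162.4, 159.4])]
glue [array([388.7, 150.9])]
saw [array([299.4, 130.7])]
```

View pics/t7.png

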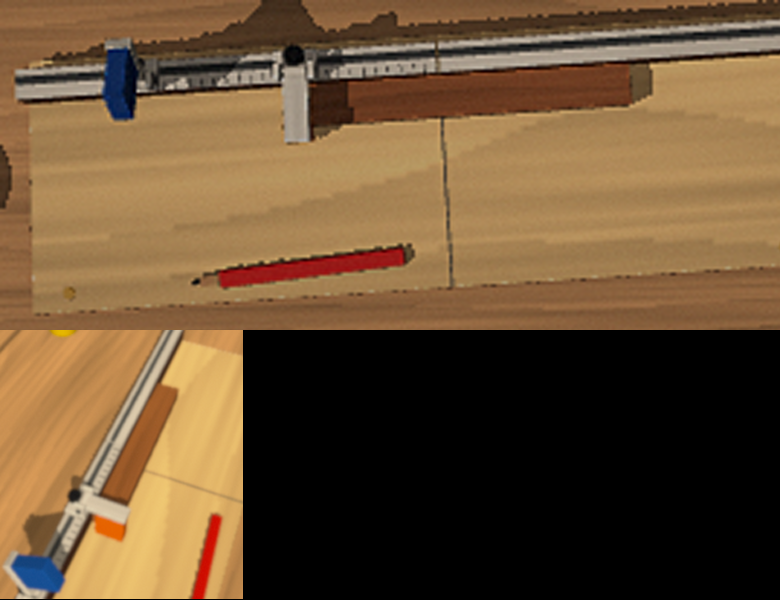

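The final views show the bar flush along the fence with its end at the orange stop (310,105). Orange is down, blue is up (120,80), the pencil and the rest are in place, and the arm is clear.

```bash
python3 -c "
from workcell import ticket
print(ticket.hand_in())"
```

```text
the job is handed in; nothing more can be done
None
```

I handed the job in with the orange stop fully down and the blue stop up; the bar is flat along the fence, its end against the orange stop, the other items look undisturbed, and the arm is clear, but no verdict came back.

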